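# Line up the canisters by size at the coffee station

## Robot

A 6-joint arm with a two-finger parallel gripper is mounted at the origin on the work surface. World frame = base frame: x ahead of the robot, y to its left, z up, the work surface at z = 0. Lengths are in m, angles in rad, forces in N, time in s.
With the tool pointing down it reaches from about 0.35 to 0.775 m from the base axis. Payload 5.5 kg.
Tool frame: the origin (TCP) lies on the mounting face of the last link; the fingertips stand 173 mm ahead of it and the grasp point (between the pads) lies 155 mm ahead of it; z points along the fingers, y is the direction in which the jaws open and shut (so a half turn about z gives the same grasp; the last joint's range is limited). The gripper opens to 85 mm and grips with 20 to 120 N. Pads are 22 mm wide; open, the fingers measure 114 mm over their backs; the gripper's body (76 mm by 85 mm) begins 54 mm behind the grasp point. The pads swing forward as they close: fully open they stand 13 mm farther back than shut.
Start: joints at [-1.477, 0.313, 0.046, 1.304, 0, 1.431], TCP at [0.133, -0.559, 0.405] pointing down, gripper open.
Joint ranges: [-2.76, 2.76], [-0.86, 1.69], [-1.03, 1.26], [-2.2, 2.34], [-1.47, 1.5], [-3.14, 3.14]. Speed limits (rad/s): [2.57, 2.57, 3.14, 3.14, 3.14, 3.14].

## Interface

Orientations are given as a unit quaternion [w, x, y, z].
In Python, from workcell import * gives the robot as it stands. The module is installed in compiled form; this text tells all that it offers.
- The arm moves only by the shell command python3 -m crank 'ROWS' [FORCE]. ROWS is JSON, a list of rows, each a list of 7 numbers: the shift along the tool's x, y, z in mm, then the turn, a rotation vector about the tool's x, y, z in degrees, then the opening, from 0 (shut) to 1 (fully open). A call has exactly 8 rows; each row shifts and turns the commanded pose from where the row before left it, along the tool's axes as they then stand; what a row does not reach is not made up. A row lasts 1/8 s, in which the tool goes at most 62.5 mm and 10.7 degrees, less where a joint would pass 70% of its speed; a pose out of reach is approached as far as the arm can. A call with a gripper value outside its range is refused whole. The fingers move at their own pace and stop on an object; FORCE is the grip in N (left out, the last holds). Time passes only in rows, so rows that do not move let the fingers close, or fill a call up. It gives the time, the measured TCP pose, the force and the opening at its end, in the units of the state.
- get_state(): the state, without advancing time (a new reading comes with each control period).
- read_camera(name): name is "side" or "top"; returns the picture (420x560x3 uint8, blue, green, red); there is no depth.
- calibration(name): a dict with "fx", "fy", "cx", "cy" (pixels), "k1" (the pictures are not rectified: a ray, as slopes to the right and down, at radius r is drawn at 1 + k1 r^2 times it, then the intrinsics apply), "extrinsics" (4x4, takes a point from world to camera coordinates). Camera axes: x right, y down, z forward; pixel columns grow to the right and rows downward; lengths in m; the calibration is good to about 2 mm. A picture is of the moment at which its call begins. calibration takes no time and is no camera call.
- hand_in(): hands the job in, once; it reports no verdict.
The state is a dict: "clock": time; "joint_pos": joint angles; "qvel": joint speeds; "tau": joint torques, N m; "tcp_pos": TCP position; "orientation": TCP orientation; "wrist_force": force on the tool from outside, world axes, zero at the start; "ft_torque": the same for the moment, N m; "finger_gap": finger opening in m.
Only numpy, scipy, OpenCV 4.12 (cv2) and the standard library are available. Lean on these libraries where they do the work, as an engineer would, in place of code of your own. Each camera call takes 0.05 s, during which the arm holds its last target.

## Task

Tidy the coffee station: stand the four lidded steel canisters on the four cork pads of the wooden stand, in a row by size, with the largest on the pad nearest the kettle and the smallest on the pad farthest from it. Keep each one upright, set it down gently in the middle of its pad, and leave the white mug where it stands.

Things in the scene. Friction and masses are not known exactly. Their poses are not given: they have to be found in the camera images.
- canister_1: loose round brushed-steel canister, smallest of four: 62 mm in diameter, 58 mm high to its flat lid; on the lid an upright black cylindrical knob, 26 mm in diameter and 24 mm high (top at 82 mm), the grip. The lid is tight: the knob lifts the whole, 0.13 to 0.52 kg. Origin: centre of its underside; z up its axis. Starts upright on the counter; yaw does not matter.
- canister_2: loose round brushed-steel canister, second smallest of four: 72 mm in diameter, 76 mm high to its flat lid; on the lid an upright black cylindrical knob, 26 mm in diameter and 24 mm high (top at 100 mm), the grip. The lid is tight: the knob lifts the whole, 0.13 to 0.52 kg. Origin: centre of its underside; z up its axis. Starts upright on the counter; yaw does not matter.
- canister_3: loose round brushed-steel canister, second largest of four: 82 mm in diameter, 94 mm high to its flat lid; on the lid an upright black cylindrical knob, 26 mm in diameter and 24 mm high (top at 118 mm), the grip. The lid is tight: the knob lifts the whole, 0.13 to 0.52 kg. Origin: centre of its underside; z up its axis. Starts upright on the counter; yaw does not matter.
- canister_4: loose round brushed-steel canister, largest of four: 92 mm in diameter, 112 mm high to its flat lid; on the lid an upright black cylindrical knob, 26 mm in diameter and 24 mm high (top at 136 mm), the grip. The lid is tight: the knob lifts the whole, 0.13 to 0.52 kg. Origin: centre of its underside; z up its axis. Starts upright on the counter; yaw does not matter.
- pad_1: one of four equal round cork pads, 76 mm wide, 3 mm thick, fixed in a straight row 108 mm apart on a wooden stand; pad top 19 mm above the counter. Pad numbers do not tell the place in the row. Origin: centre of its underside; x points away from the robot, square to the row. A thin steel rail runs along the stand's back edge, 67 mm behind the pad centres, its top 45 mm above the counter.
- pad_2: one of four equal round cork pads, 76 mm wide, 3 mm thick, fixed in a straight row 108 mm apart on a wooden stand; pad top 19 mm above the counter. Pad numbers do not tell the place in the row. Origin: centre of its underside; x points away from the robot, square to the row. A thin steel rail runs along the stand's back edge, 67 mm behind the pad centres, its top 45 mm above the counter.
- pad_3: one of four equal round cork pads, 76 mm wide, 3 mm thick, fixed in a straight row 108 mm apart on a wooden stand; pad top 19 mm above the counter. Pad numbers do not tell the place in the row. Origin: centre of its underside; x points away from the robot, square to the row. A thin steel rail runs along the stand's back edge, 67 mm behind the pad centres, its top 45 mm above the counter.
- pad_4: one of four equal round cork pads, 76 mm wide, 3 mm thick, fixed in a straight row 108 mm apart on a wooden stand; pad top 19 mm above the counter. Pad numbers do not tell the place in the row. Origin: centre of its underside; x points away from the robot, square to the row. A thin steel rail runs along the stand's back edge, 67 mm behind the pad centres, its top 45 mm above the counter.
- kettle: steel electric kettle on a black base, fixed, 150 mm wide at the base, 220 mm high, handle reaching 122 mm from its axis on the side away from the robot; it stands beyond one end of the row, left or right, about 200 mm from the nearest pad's centre (a wooden box of sachets, 130 x 120 x 125 mm, stands beyond the other end). Origin: centre of the base's underside.
- mug: loose white ceramic mug standing among the canisters, 76 mm in diameter, 88 mm high, open, its handle pointing roughly towards the robot. Origin: centre of its underside.
There are look-alikes about, which are no part of the job. Leave any blue or yellow look-alike of the canister_4 alone. What is shaped like the canister_2 but pink is not meant.

How it is judged:
By the outcome, as a careful person would: the job done as asked, in the order asked, and still so for the second after the job is handed in, with the robot touching nothing.
It also fails if it takes over 128 s, if anything falls off the work surface, if the arm or the gripper's body presses on something with over 40 N, if the wrist force passes 120 N, or if a joint passes its speed limit or range.

## Working session

There is one attempt and no reset: what is moved stays moved. The work goes in short steps, Python scripts to look and compute and a shell command to move; the robot and the scene stay as the last step left them, time stands still between calls to the robot, and variables do not carry over. Pictures are saved under pics/ and viewed, and the job is handed in when it is done.

```bash
mkdir -p pics; python3 - <<'E'
from workcell import *
import cv2
for n in("side","top"):
    im=read_camera(n); cv2.imwrite(f"pics/{n}0.png",im)
    c=calibration(n); print(n,{k:c[k] for k in c})
print(get_state())
E
```

```text
side {'fx': 401.60186351910176, 'fy': 401.60186351910176, 'cx': 280.53336759290374, 'cy': 205.9098630858707, 'k1': -0.09231810522305008, 'extrinsics': array([[-0.9372733 , -0.34809554, -0.01866185,  0.44954024],
       [-0.22310201,  0.64013162, -0.73515781,  0.14368575],
       [ 0.2678512 , -0.68488029, -0.67763908,  0.89555561],
       [ 0.        ,  0.        ,  0.        ,  1.        ]])}
top {'fx': 453.0667488037443, 'fy': 453.0667488037443, 'cx': 276.984438023176, 'cy': 207.5565560392132, 'k1': 0.03687107977308394, 'extrinsics': array([[ 0.02610289, -0.99963224, -0.00734946,  0.01760833],
       [-0.99540403, -0.02531345, -0.0923582 ,  0.49078232],
       [ 0.0921382 ,  0.0097265 , -0.99569872,  1.25664518],
       [ 0.        ,  0.        ,  0.        ,  1.        ]])}
{'clock': 0.1, 'joint_pos': array([-1.47661946e+00,  3.13919357e-01,  4.51211643e-02,  1.30359439e+00,
       -7.41046265e-06,  1.43118621e+00]), 'qvel': array([-0.00090821, -0.00273443,  0.00185804,  0.00055726,  0.00020918,
       -0.00174768]), 'tau': array([ 3.19833976e-03, -4.81722379e+01,  2.99245763e+01,  1.26657769e-02,
       -1.42910671e-04, -2.94165204e-06]), 'tcp_pos': array([ 0.13317472, -0.55919606,  0.40391288]), 'orientation': array([-7.98007899e-04,  9.93175415e-01,  1.16627431e-01,  1.44249804e-05]), 'wrist_force': array([-0.21934421,  0.06442576, -0.04795452]), 'ft_torque': array([ 0.01344714, -0.01316016, -0.00583685]), 'finger_gap': 0.08557222975609871}
```

View pics/side0.png

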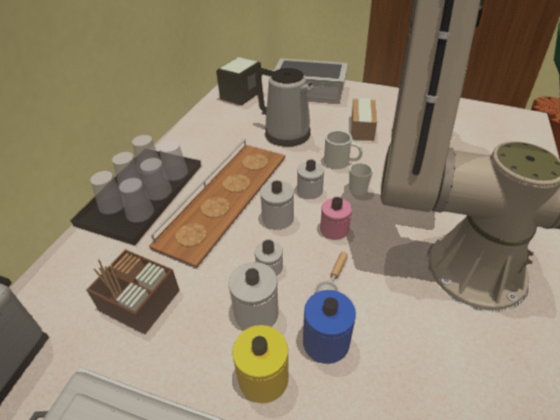

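View pics/top0.png

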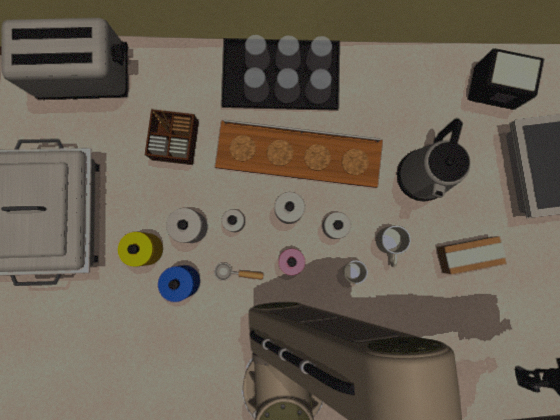

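Side view: steel canisters' knobs at about (252,276) largest, (268,247) smallest, (277,188) second largest, (310,166) second smallest. Pads are at (190,235), (215,207), (236,183), (255,161), and the kettle is at (288,105). In the top view the canisters are at (186,225), (233,219), (289,207), (336,225), and the kettle is at the right end. Look-alikes are yellow (138,249), blue (179,284) and pink (291,262). The mug is at (392,241), with a grey cup at (353,270). I'll crop close to check sizes.

```bash
python3 - <<'E'
import cv2
t=cv2.imread("pics/top0.png")[110:300,120:410]; s=cv2.imread("pics/side0.png")[130:350,130:370]
f=lambda i:cv2.convertScaleAbs(i,alpha=1.5)
cv2.imwrite("pics/topc.png",f(cv2.resize(t,None,fx=2.75,fy=2.75,interpolation=cv2.INTER_CUBIC)))
cv2.imwrite("pics/sidec.png",cv2.resize(s,None,fx=2.7,fy=2.7,interpolation=cv2.INTER_CUBIC))
E
```

```text
(no output)
```

View pics/topc.png

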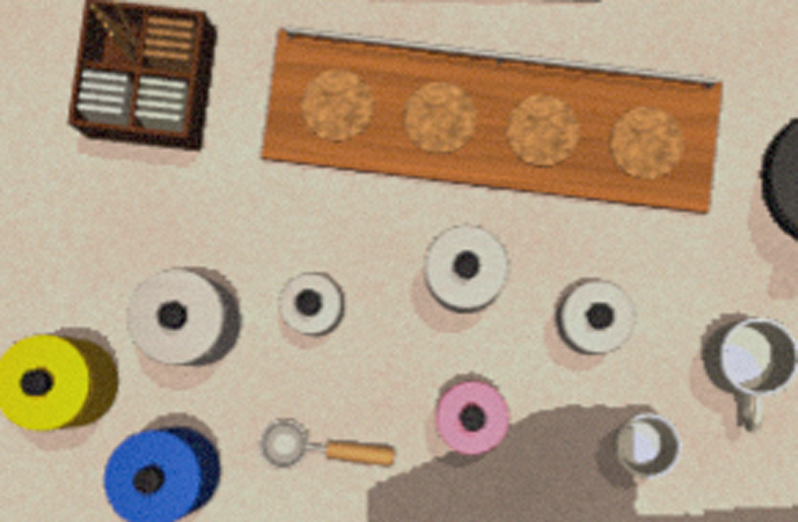

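View pics/sidec.png

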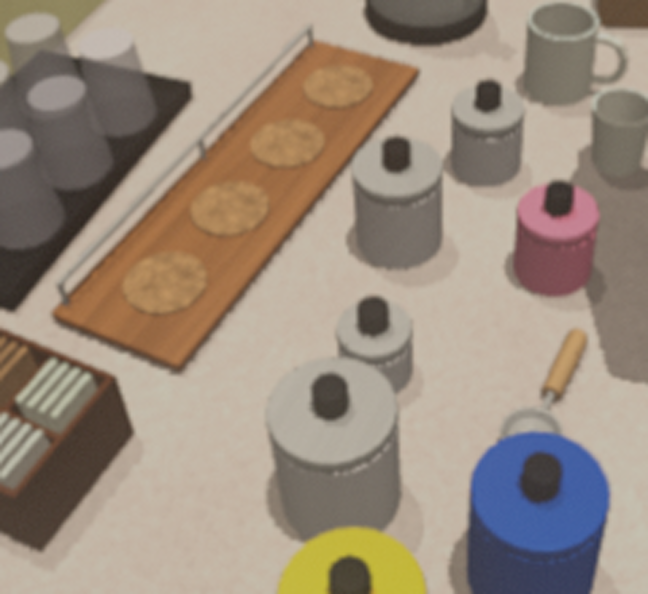

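Both crops confirm the choice: brushed steel, ordered by size. Top crop canisters: 4 (172,315), 1 (309,303), 3 (466,264), 2 (599,315). Pink, blue and yellow are excluded. Next I triangulate.

```bash
cat > h.py <<'E'
import numpy as np, cv2
from workcell import *
from scipy.optimize import least_squares
def proj(n,P):
    c=calibration(n);P=np.atleast_2d(P);q=P@c["extrinsics"][:3,:3].T+c["extrinsics"][:3,3]
    s=q[:,:2]/q[:,2:];r2=(s**2).sum(1,keepdims=True);s=s*(1+c["k1"]*r2)
    return s*[c["fx"],c["fy"]]+[c["cx"],c["cy"]]
A=np.linspace(0,2*np.pi,60,endpoint=False);R=np.c_[np.cos(A),np.sin(A),0*A]
def cen(poly):
    h=cv2.convexHull(poly.astype(np.float32));m=cv2.moments(h);return np.array([m["m10"],m["m01"]])/m["m00"],m["m00"]
def knob(n,p,r=.013,h=.024): # p = top centre
    return cen(proj(n,np.r_[p+r*R,p-[0,0,h]+r*R]))
def blob(mask,pt,rad=14):
    k,l,st,ce=cv2.connectedComponentsWithStats(mask.astype(np.uint8))
    y,x=np.mgrid[:mask.shape[0],:mask.shape[1]];d=np.hypot(x-pt[0],y-pt[1])
    d[~mask.astype(bool)]=1e9;i=l.flat[d.argmin()]
    return ce[i],st[i,4]
def soft(im,pt,rad,lo,hi): # darkness-weighted centroid
    g=im.max(2).astype(float);x0,y0=int(pt[0]),int(pt[1])
    y,x=np.mgrid[y0-rad:y0+rad+1,x0-rad:x0+rad+1]
    w=np.clip((hi-g[y,x])/(hi-lo),0,1)
    return np.array([(w*x).sum(),(w*y).sum()])/w.sum(),w.sum()
def tri(fn,obs,p0):
    f=lambda p:np.r_[fn("top",p)[0]-obs["top"],fn("side",p)[0]-obs["side"]]
    s=least_squares(f,p0);return s.x,f(s.x)
E
python3 - <<'E'
from h import *
T=cv2.imread("pics/top0.png");S=cv2.imread("pics/side0.png")
K={4:((183,224.5),(252,276)),1:((232.5,220),(268,247.5)),3:((289.5,206),(277,187.5)),2:((338,224.5),(310.5,166.5))}
for i,(a,b) in K.items():
    mt=T.max(2)<75; ms=S.max(2)<80
    ct,at=blob(mt,a);cs,as_=blob(ms,b)
    p,r=tri(knob,dict(top=ct,side=cs),np.array([.45,0,.1]))
    print(i,ct.round(1),at,cs.round(1),as_,"model",knob("top",p)[1].round(),knob("side",p)[1].round(),p.round(4),r.round(2))
disc=lambda n,p:cen(proj(n,p+.038*R))
P=[((242.5,148),(191,234.5)),((280,152.5),(215,207)),((317.5,157.3),(236.3,183)),((355.3,162),(255.2,161.8))]
vis={}
for a,b in P:
    o={}
    for n,im,pt in(("top",T,a),("side",S,b)):
        g=cv2.GaussianBlur(im,(5,5),0).astype(float)
        m=(g[...,0]/g[...,2])   # cork bluer
        sel=(m>{"top":.36,"side":.36}[n])&(g[...,2]<{"top":190,"side":190}[n])
        x0,y0=map(int,pt)
        print(n,"centre",g[y0,x0].round(),"wood",g[y0+16 if n=="top" else y0, x0+(0 if n=="top" else 24)].round(),end=" ")
    p,r=tri(disc,dict(top=np.array(a),side=np.array(b)),np.array([.6,0,.02]))
    print(p.round(4),r.round(2))
# mug, kettle rough from top
E
```

```text
Traceback (most recent call last):
AttributeError: 'float' object has no attribute 'round'
```

```bash
python3 - <<'E'
from h import *
T=cv2.imread("pics/top0.png");S=cv2.imread("pics/side0.png")
K={4:((183,224.5),(252,276)),1:((232.5,220),(268,247.5)),3:((289.5,206),(277,187.5)),2:((338,224.5),(310.5,166.5))}
for i,(a,b) in K.items():
    mt=T.max(2)<75; ms=S.max(2)<80
    ct,at=blob(mt,a);cs,as_=blob(ms,b)
    p,r=tri(knob,dict(top=ct,side=cs),np.array([.45,0,.1]))
    print(i,ct.round(1),at,cs.round(1),as_,"model",int(knob("top",p)[1]),int(knob("side",p)[1]),p.round(4),r.round(2))
disc=lambda n,p:cen(proj(n,p+.038*R))
P=[((242.5,148),(191,234.5)),((280,152.5),(215,207)),((317.5,157.3),(236.3,183)),((355.3,162),(255.2,161.8))]
for thr in(.40,.45,.5):
  for a,b in P:
    o={};ar=[]
    for n,im,pt in(("top",T,a),("side",S,b)):
        g=cv2.GaussianBlur(im,(5,5),0).astype(float)
        m=(g[...,0]/g[...,2]) 
        y,x=np.mgrid[:420,:560]
        sel=(m>thr)&(np.hypot(x-pt[0],y-pt[1])<19)
        if n=="side": sel&=abs(y-pt[1])<14
        o[n],k=blob(cv2.morphologyEx(sel.astype(np.uint8),cv2.MORPH_CLOSE,np.ones((5,5))),pt);ar.append(k)
    p,r=tri(disc,o,np.array([.6,0,.02]))
    print(thr,o["top"].round(1),o["side"].round(1),ar,int(disc("top",p)[1]),int(disc("side",p)[1]),p.round(4),r.round(2))
  
E
```

```text
4 [182.2 224.4] 87 [252.  276.7] 147 model 100 237 [0.4314 0.2734 0.1367] [-0.09 -0.28  0.25 -0.06]
1 [231.7 219.6] 72 [267.6 246.8] 111 model 82 175 [0.451  0.1519 0.0827] [-0.14 -0.41  0.24  0.02]
3 [289.2 205.8] 72 [276.4 187. ] 85 model 84 144 [ 0.4884 -0.0023  0.1185] [-0.11 -0.26  0.2  -0.01]
2 [337.7 224.5] 76 [310.4 165.3] 73 model 87 120 [ 0.4435 -0.133   0.1008] [-0.06 -0.24  0.3   0.05]
0.4 [242.  148.4] [191.  234.5] [np.int32(340), np.int32(952)] 544 557 [0.6588 0.1355 0.0207] [-0.24 -0.33  0.29 -0.02]
0.4 [280.3 152.2] [215. 207.] [np.int32(289), np.int32(927)] 542 451 [0.651  0.0253 0.0169] [-0.1  -0.21  0.21  0.01]
0.4 [316.8 156.9] [236.4 183. ] [np.int32(336), np.int32(934)] 547 374 [ 0.6388 -0.0794  0.0193] [-0.02 -0.05  0.06  0.01]
0.4 [354.5 160.3] [255.2 161.6] [np.int32(287), np.int32(957)] 551 310 [ 0.6301 -0.1876  0.0192] [ 0.12  0.5  -0.56 -0.02]
0.45 [279.5 209.5] [191.3 235.3] [np.int32(235200), np.int32(681)] 503 496 [ 0.6075  0.0723 -0.0382] [-15.42 -39.56  33.32   2.89]
0.45 [279.5 209.5] [215.  206.9] [np.int32(235200), np.int32(548)] 584 529 [0.5644 0.0563 0.0542] [-11.3  -29.87  24.22   5.07]
0.45 [279.5 209.5] [235.9 181.4] [np.int32(235200), np.int32(552)] 687 569 [0.5239 0.0492 0.148 ] [ -9.95 -19.76  17.33   2.37]
0.45 [279.5 209.5] [254.7 159.9] [np.int32(235200), np.int32(766)] 775 582 [0.4944 0.0359 0.2118] [ -5.4  -10.97  11.63   0.05]
0.5 [279.5 209.5] [190.9 234.8] [np.int32(235200), np.int32(460)] 542 531 [0.5974 0.0858 0.0109] [-20.85 -39.2   32.71  -5.37]
0.5 [279.5 209.5] [215. 207.] [np.int32(235200), np.int32(356)] 584 526 [0.5613 0.052  0.0543] [ -9.78 -28.71  26.1    4.1 ]
0.5 [279.5 209.5] [236.  182.8] [np.int32(235200), np.int32(310)] 675 557 [0.5297 0.0447 0.138 ] [ -8.03 -21.42  15.95   2.65]
0.5 [279.5 209.5] [256.3 159.5] [np.int32(235200), np.int32(332)] 770 573 [0.4952 0.0302 0.2087] [ -3.01 -11.08  10.82   0.02]
```

Canister poses agree to about 1 mm in height with the text. Next I fit the pad row jointly to both images.

```bash
python3 - <<'E'
from h import *
from scipy.optimize import minimize
from scipy.ndimage import map_coordinates
I={"top":cv2.imread("pics/top0.png"),"side":cv2.imread("pics/side0.png")}
idx={}
for n in I:
    g=cv2.GaussianBlur(I[n],(3,3),0).astype(float); idx[n]=g[...,1]/(g[...,2]+5)
def pads(v):
    x,y,z,a=v;d=np.array([np.sin(a),-np.cos(a),0]) # row toward -y
    return [np.array([x,y,z])+k*.108*np.array([-np.sin(a),-np.cos(a),0]) for k in(-1.5,-.5,.5,1.5)]
def sc(v,views=("top","side"),det=False):
    o=[]
    for n in views:
        for p in pads(v):
            s=lambda f:map_coordinates(idx[n],proj(n,p+.038*f*R)[:,::-1].T,order=1).mean()
            o.append(np.mean([s(f) for f in(.75,.82,.9)])-np.mean([s(f) for f in(1.1,1.18,1.25)]))
    return o if det else -sum(o)
for views,z0 in((("top","side"),None),(("top",),.019),(("side",),.019)):
    f=(lambda v:sc(v,views)) if z0 is None else (lambda v:sc([v[0],v[1],z0,v[2]],views))
    x0=[.645,-.026,.019,.09] if z0 is None else [.645,-.026,.09]
    st=np.array([.004,.004,.006,.03]) if z0 is None else np.array([.004,.004,.03])
    sim=np.vstack([x0]+[np.array(x0)+st*e for e in np.eye(len(x0))])
    r=minimize(f,x0,method="Nelder-Mead",options=dict(initial_simplex=sim,maxiter=600,xatol=1e-5,fatol=1e-6))
    v=r.x if z0 is None else [r.x[0],r.x[1],z0,r.x[2]]
    print(views,np.round(v,4),r.fun);print(np.round(pads(v),4).tolist())
    if z0 is None: V=v
print(np.round(sc(V,det=True),3))
for n in I:
    im=cv2.resize(I[n],None,fx=3,fy=3,interpolation=cv2.INTER_CUBIC)
    for p in pads(V): cv2.polylines(im,[np.int32((proj(n,p+.038*R)+.5)*3)],True,(0,255,0),1)
    for p,r,h in(([.4314,.2734,.1367],.046,.112),([.451,.1519,.0827],.031,.058),([.4884,-.0023,.1185],.041,.094),([.4435,-.133,.1008],.036,.076)):
        for z in (0,h): cv2.polylines(im,[np.int32((proj(n,np.array([p[0],p[1],z])+r*R)+.5)*3)],True,(0,0,255),1)
    im=im[330:780,380:1180] if n=="top" else im[400:990,400:1100]
    cv2.imwrite(f"pics/fit_{n}.png",im)
E
```

```text
Traceback (most recent call last):
  File "h.py", line 5, in proj
    c=calibration(n);P=np.atleast_2d(P);q=P@c["extrinsics"][:3,:3].T+c["extrinsics"][:3,3]
ValueError: time passes only in moves, steps and waits
```

```bash
sed -i 's/^def proj/CAL={n:calibration(n) for n in("top","side")}\ndef proj/; s/c=calibration(n);P/c=CAL[n];P/' h.py; cat > pf.py <<'E'
from h import *
from scipy.optimize import minimize
from scipy.ndimage import map_coordinates
I={"top":cv2.imread("pics/top0.png"),"side":cv2.imread("pics/side0.png")}
idx={}
for n in I:
    g=cv2.GaussianBlur(I[n],(3,3),0).astype(float); idx[n]=g[...,1]/(g[...,2]+5)
def pads(v):
    x,y,z,a=v
    return [np.array([x,y,z])+k*.108*np.array([-np.sin(a),-np.cos(a),0]) for k in(-1.5,-.5,.5,1.5)]
def sc(v,views=("top","side"),det=False):
    o=[]
    for n in views:
        for p in pads(v):
            s=lambda f:map_coordinates(idx[n],proj(n,p+.038*f*R)[:,::-1].T,order=1).mean()
            o.append(np.mean([s(f) for f in(.75,.82,.9)])-np.mean([s(f) for f in(1.1,1.18,1.25)]))
    return o if det else -sum(o)
for views,z0 in((("top","side"),None),(("top",),.019),(("side",),.019)):
    f=(lambda v:sc(v,views)) if z0 is None else (lambda v:sc([v[0],v[1],z0,v[2]],views))
    x0=[.645,-.026,.019,.09] if z0 is None else [.645,-.026,.09]
    st=np.array([.004,.004,.006,.03]) if z0 is None else np.array([.004,.004,.03])
    sim=np.vstack([x0]+[np.array(x0)+st*e for e in np.eye(len(x0))])
    r=minimize(f,x0,method="Nelder-Mead",options=dict(initial_simplex=sim,maxiter=600,xatol=1e-5,fatol=1e-6))
    v=r.x if z0 is None else [r.x[0],r.x[1],z0,r.x[2]]
    print(views,np.round(v,4),r.fun);print(np.round(pads(v),4).tolist())
    if z0 is None: V=v
print(np.round(sc(V,det=True),3))
for n in I:
    im=cv2.resize(I[n],None,fx=3,fy=3,interpolation=cv2.INTER_CUBIC)
    for p in pads(V): cv2.polylines(im,[np.int32((proj(n,p+.038*R)+.5)*3)],True,(0,255,0),1)
    for p,r,h in(([.4314,.2734,.1367],.046,.112),([.451,.1519,.0827],.031,.058),([.4884,-.0023,.1185],.041,.094),([.4435,-.133,.1008],.036,.076)):
        for z in (0,h): cv2.polylines(im,[np.int32((proj(n,np.array([p[0],p[1],z])+r*R)+.5)*3)],True,(0,0,255),1)
    im=im[330:780,380:1180] if n=="top" else im[400:990,400:1100]
    cv2.imwrite(f"pics/fit_{n}.png",im)
E
python3 pf.py
```

```text
('top', 'side') [ 0.6446 -0.0263  0.02    0.0986] -0.6213863540427563
[[0.6605, 0.1349, 0.02], [0.6499, 0.0274, 0.02], [0.6393, -0.08, 0.02], [0.6286, -0.1875, 0.02]]
('top',) [ 0.6442 -0.0266  0.019   0.0992] -0.34409060234721056
[[0.6603, 0.1346, 0.019], [0.6496, 0.0272, 0.019], [0.6389, -0.0803, 0.019], [0.6282, -0.1878, 0.019]]
('side',) [ 0.6459 -0.0269  0.019   0.0976] -0.2793931691472844
[[0.6617, 0.1343, 0.019], [0.6512, 0.0268, 0.019], [0.6407, -0.0807, 0.019], [0.6302, -0.1882, 0.019]]
[0.086 0.086 0.085 0.086 0.074 0.071 0.069 0.065]
```

View pics/fit_top.png

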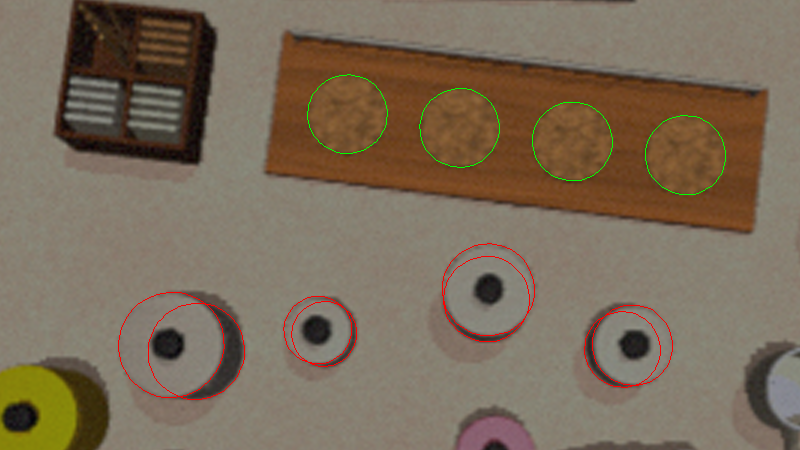

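View pics/fit_side.png

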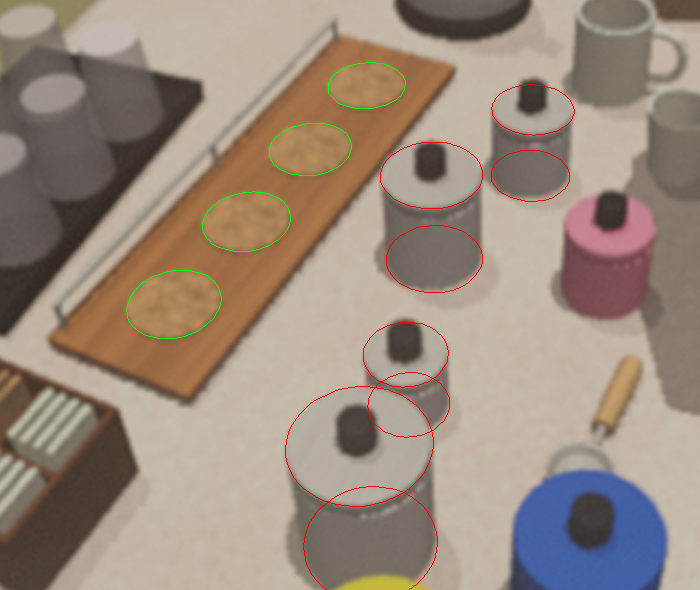

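Fits sit well on the image (pads from the kettle end: D(.629,-.188), C(.640,-.080), B(.650,.027), A(.661,.135), top z≈.020). Now I turn the tool so that tool x = world +y and tool y = world +x, which also keeps joint 6 within range.

```bash
cat > to.py <<'E'
import sys,numpy as np
from workcell import *
from scipy.spatial.transform import Rotation as Ro
s=get_state();q=s["orientation"];M=Ro.from_quat([q[1],q[2],q[3],q[0]]).as_matrix()
t=np.array(eval(sys.argv[1]),float)
print("t",s["clock"],"tcp",s["tcp_pos"].round(4),"toolx",M[:,0].round(3),"toolz",M[:,2].round(4),"F",s["wrist_force"].round(1),"gap",round(s["finger_gap"],4),"j",s["joint_pos"].round(2))
print("tool shift mm",((t-s["tcp_pos"])@M*1000).round(1))
E
python3 -m crank '[[0,0,0,0,0,-9.58,0.6],[0,0,0,0,0,-9.58,0.6],[0,0,0,0,0,-9.58,0.6],[0,0,0,0,0,-9.58,0.6],[0,0,0,0,0,-9.58,0.6],[0,0,0,0,0,-9.58,0.6],[0,0,0,0,0,-9.58,0.6],[0,0,0,0,0,-9.54,0.6]]'
python3 to.py '[.40,-.25,.405]'
```

```text
clock: 1.1
tcp_pos: [0.1332, -0.5592, 0.4042]
orientation: [-0.0, 0.705, 0.709, 0.0]
wrist_force: [-0.6, 0.5, -0.5]
finger_gap: 0.0512
t 1.1 tcp [ 0.1332 -0.5592  0.4042] toolx [-0.005  1.     0.001] toolz [-1.0e-04  1.1e-03 -1.0e+00] F [-0.6  0.5 -0.5] gap 0.0512 j [-1.48  0.31  0.05  1.3  -0.    0.09]
tool shift mm [307.8 268.5  -0.5]
```

```bash
python3 -m crank '[[38,33,0,0,0,0,0.6],[38,33,0,0,0,0,0.6],[38,33,0,0,0,0,0.6],[38,33,0,0,0,0,0.6],[38,33,0,0,0,0,0.6],[38,33,0,0,0,0,0.6],[38,33,0,0,0,0,0.6],[38,33,0,0,0,0,0.6]]'
python3 -m crank '[[50,6,0,0,0,0,0.6],[50,6,0,0,0,0,0.6],[50,6,0,0,0,0,0.6],[50,6,0,0,0,0,0.6],[50,6,0,0,0,0,0.6],[50,6,0,0,0,0,0.6],[50,0,0,0,0,0,0.6],[50,0,0,0,0,0,0.6]]'
python3 to.py '[.4314,.2734,.345]'
```

```text
clock: 2.1
tcp_pos: [0.398, -0.254, 0.4045]
orientation: [-0.0, 0.707, 0.707, -0.0]
wrist_force: [0.2, -0.9, -0.2]
finger_gap: 0.051
clock: 3.1
tcp_pos: [0.4329, 0.1462, 0.4044]
orientation: [-0.0, 0.707, 0.707, -0.0]
wrist_force: [0.6, 0.1, -0.5]
finger_gap: 0.051
t 3.1 tcp [0.4329 0.1462 0.4044] toolx [ 0.  1. -0.] toolz [-3.e-04 -2.e-04 -1.e+00] F [ 0.6  0.1 -0.5] gap 0.051 j [ 0.15  0.09 -0.24  1.25 -0.    1.72]
tool shift mm [127.2  -1.5  59.4]
```

```bash
python3 -m crank '[[25,0,0,0,0,0,0.6],[25,0,0,0,0,0,0.6],[25,0,0,0,0,0,0.6],[25,-1,0,0,0,0,0.6],[23,0,15,0,0,0,0.6],[0,0,22,0,0,0,0.6],[0,0,22,0,0,0,0.6],[0,0,0,0,0,0,0.6]]'
python3 - <<'E'
from h import *
for n,b in(("top",(90,150,250,290)),("side",(160,180,340,360))):
    im=read_camera(n);x0,y0,x1,y1=b
    cv2.imwrite(f"pics/{n}1.png",cv2.convertScaleAbs(cv2.resize(im[y0:y1,x0:x1],None,fx=3.2,fy=3.2,interpolation=cv2.INTER_CUBIC),alpha=1.4))
E
python3 to.py '[.4314,.2734,.296]'
```

```text
clock: 4.1
tcp_pos: [0.4314, 0.2673, 0.3438]
orientation: [-0.001, 0.707, 0.707, -0.002]
wrist_force: [-1.1, 0.9, -0.1]
finger_gap: 0.0512
t 4.2 tcp [0.4323 0.2675 0.3459] toolx [ 0.  1. -0.] toolz [-4.e-04 -3.e-04 -1.e+00] F [-0.2 -0.1  0.7] gap 0.0512 j [ 0.4   0.21 -0.24  1.12 -0.    1.97]
tool shift mm [ 5.9 -0.9 49.9]
```

View pics/side1.png

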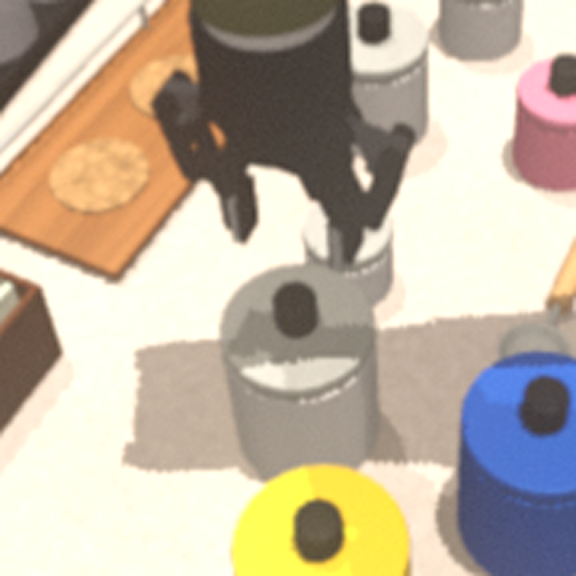

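```bash
python3 - <<'E'
from h import *
for z in(.19,.18,.172,.16): print(z,proj("side",np.array([[.4323+.03,.2675,z],[.4323-.03,.2675,z]])).round(1).tolist())
E
python3 -m crank '[[3,-0.5,0,0,0,0,0.6],[3,-0.5,10,0,0,0,0.6],[0,0,10,0,0,0,0.6],[0,0,10,0,0,0,0.6],[0,0,10,0,0,0,0.6],[0,0,8,0,0,0,0.6],[0,0,0,0,0,0,0.6],[0,0,0,0,0,0,0.6]]'
python3 - <<'E'
from h import *
for n,b in(("side",(160,180,340,360)),):
    im=read_camera(n);x0,y0,x1,y1=b
    cv2.imwrite(f"pics/{n}2.png",cv2.convertScaleAbs(cv2.resize(im[y0:y1,x0:x1],None,fx=3.2,fy=3.2,interpolation=cv2.INTER_CUBIC),alpha=1.8))
E
python3 to.py '[.4314,.2734,.295]'
```

```text
0.19 [[235.0, 246.8], [266.5, 255.5]]
0.18 [[235.5, 250.5], [266.8, 259.2]]
0.172 [[235.9, 253.4], [266.9, 262.2]]
0.16 [[236.6, 257.7], [267.2, 266.5]]
clock: 5.2
tcp_pos: [0.4314, 0.2736, 0.2978]
orientation: [0.0, 0.707, 0.707, 0.0]
wrist_force: [-0.8, 0.3, -0.4]
finger_gap: 0.0516
t 5.25 tcp [0.4315 0.2737 0.298 ] toolx [0. 1. 0.] toolz [ 6.e-04  2.e-04 -1.e+00] F [-0.2 -0.3  0.8] gap 0.0516 j [ 0.41  0.25 -0.31  1.01 -0.    1.98]
tool shift mm [-0.3 -0.1  3. ]
```

View pics/side2.png

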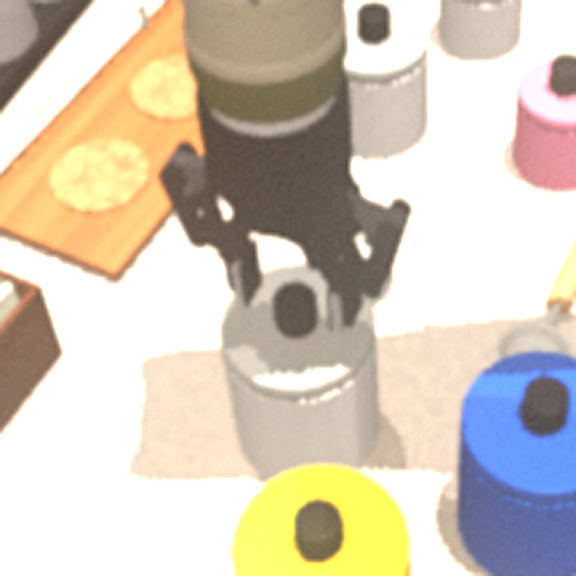

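The fingertips straddle the knob (tips at crop (247,300) and (350,325), knob at (296,310)), with tip height matching. I'll lower 3 mm and grip.

```bash
python3 -m crank '[[0,0,3,0,0,0,0.6],[0,0,0,0,0,0,0.4],[0,0,0,0,0,0,0],[0,0,0,0,0,0,0],[0,0,0,0,0,0,0],[0,0,0,0,0,0,0],[0,0,0,0,0,0,0],[0,0,0,0,0,0,0]]' 45
python3 to.py '[.4314,.2734,.445]'
```

```text
clock: 6.25
tcp_pos: [0.4315, 0.2736, 0.2949]
orientation: [0.0, 0.707, 0.707, 0.0]
wrist_force: [2.8, 0.4, 2.1]
finger_gap: 0.0242
t 6.25 tcp [0.4315 0.2736 0.2949] toolx [0. 1. 0.] toolz [ 8.e-04  1.e-04 -1.e+00] F [2.8 0.4 2.1] gap 0.0242 j [ 0.41  0.25 -0.32  1.   -0.    1.98]
tool shift mm [  -0.2    0.  -150.1]
```

```bash
python3 -m crank '[[0,0,-5,0,0,0,0],[0,0,-12,0,0,0,0],[0,0,-20,0,0,0,0],[0,0,-25,0,0,0,0],[0,0,-28,0,0,0,0],[0,0,-25,0,0,0,0],[0,0,-15,0,0,0,0],[0,0,0,0,0,0,0]]'
python3 - <<'E'
from h import *
for n,b in(("side",(140,120,360,320)),):
    im=read_camera(n);x0,y0,x1,y1=b
    cv2.imwrite(f"pics/{n}3.png",cv2.convertScaleAbs(cv2.resize(im[y0:y1,x0:x1],None,fx=2.8,fy=2.8,interpolation=cv2.INTER_CUBIC),alpha=1.5))
E
python3 to.py '[.6287,-.1877,.425]'
```

```text
clock: 7.25
tcp_pos: [0.4314, 0.2737, 0.4256]
orientation: [0.0, 0.707, 0.707, 0.001]
wrist_force: [0.1, 0.8, -4.7]
finger_gap: 0.0243
t 7.3 tcp [0.4312 0.2736 0.4245] toolx [ 0.  1. -0.] toolz [-1.e-04 -0.e+00 -1.e+00] F [ 0.3 -0.3 -5.2] gap 0.0241 j [ 0.41  0.18 -0.08  1.31  0.    1.98]
tool shift mm [-461.3  197.5   -0.6]
```

View pics/side3.png

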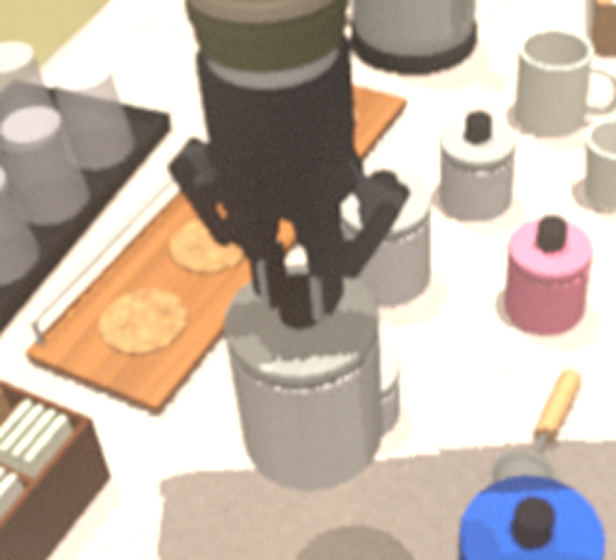

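Lifted and hanging straight (canister centre about (300,400) in the crop). Now I carry it to the pad near the kettle.

```bash
python3 -m crank '[[-10,15,0,0,0,0,0],[-25,28,0,0,0,0,0],[-35,32,0,0,0,0,0],[-35,32,0,0,0,0,0],[-35,32,0,0,0,0,0],[-35,28,0,0,0,0,0],[-35,16,0,0,0,0,0],[-35,10,0,0,0,0,0]]'
python3 -m crank '[[-35,4,0,0,0,0,0],[-35,0,0,0,0,0,0],[-35,0,0,0,0,0,0],[-35,0,0,0,0,0,0],[-32,0,0,0,0,0,0],[-25,0,0,0,0,0,0],[-15,0,0,0,0,0,0],[0,0,0,0,0,0,0]]'
python3 to.py '[.6287,-.1877,.335]'
```

```text
clock: 8.3
tcp_pos: [0.6254, 0.0262, 0.4225]
orientation: [-0.001, 0.707, 0.707, -0.001]
wrist_force: [-0.0, -0.3, -5.2]
finger_gap: 0.0241
clock: 9.3
tcp_pos: [0.6283, -0.1845, 0.4241]
orientation: [-0.0, 0.708, 0.707, -0.0]
wrist_force: [-0.0, 2.0, -4.9]
finger_gap: 0.024
t 9.3 tcp [ 0.6283 -0.1845  0.4241] toolx [0.002 1.    0.   ] toolz [-7.e-04  2.e-04 -1.e+00] F [-0.   2.  -4.9] gap 0.024 j [-0.41  0.47  0.33  1.43 -0.    1.16]
tool shift mm [-3.2  0.5 89.1]
```

```bash
python3 -m crank '[[-2,0.5,10,0,0,0,0],[0,0,18,0,0,0,0],[0,0,20,0,0,0,0],[0,0,20,0,0,0,0],[0,0,15,0,0,0,0],[0,0,12,0,0,0,0],[0,0,4,0,0,0,0],[0,0,0,0,0,0,0]]'
python3 - <<'E'
from h import *
for n,b in(("side",(140,60,360,260)),("top",(240,90,440,240))):
    im=read_camera(n);x0,y0,x1,y1=b
    cv2.imwrite(f"pics/{n}4.png",cv2.convertScaleAbs(cv2.resize(im[y0:y1,x0:x1],None,fx=2.8,fy=2.8,interpolation=cv2.INTER_CUBIC),alpha=1.5))
E
python3 to.py '[.6287,-.1877,.3145]'
```

```text
clock: 10.3
tcp_pos: [0.6288, -0.1854, 0.3258]
orientation: [0.0, 0.707, 0.707, 0.0]
wrist_force: [-0.1, 0.1, -3.9]
finger_gap: 0.0238
t 10.4 tcp [ 0.629  -0.1855  0.3265] toolx [ 0.     1.    -0.001] toolz [ 1.3e-03 -6.0e-04 -1.0e+00] F [-0.1  0.1 -4.2] gap 0.0239 j [-0.41  0.5   0.13  1.2  -0.    1.16]
tool shift mm [-2.1 -0.3 12. ]
```

View pics/side4.png

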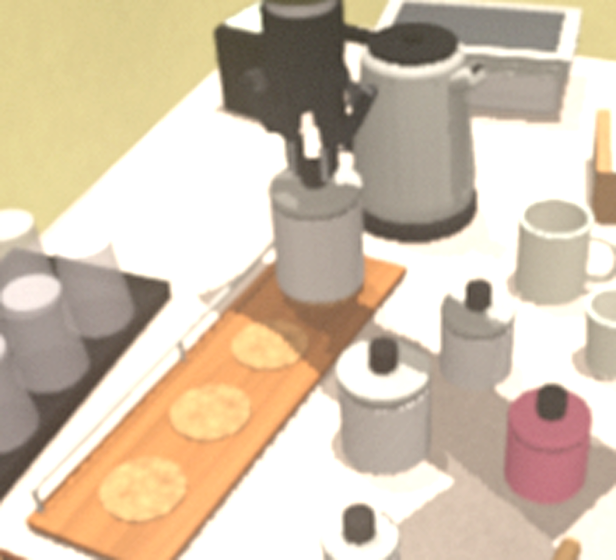

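```bash
python3 -m crank '[[-2,0,2,0,0,0,0],[0,0,2,0,0,0,0],[0,0,2,0,0,0,0],[0,0,1.5,0,0,0,0],[0,0,1,0,0,0,0],[0,0,1,0,0,0,0],[0,0,0.5,0,0,0,0],[0,0,0,0,0,0,0]]'
python3 to.py '[.6287,-.1877,.3145]'
cat > ov.py <<'E'
from h import *
import sys
x,y,z,r,h=eval(sys.argv[1]);tag=sys.argv[2]
for n in("side","top"):
    im=read_camera(n);c=proj(n,np.array([x,y,z+h/2]))[0]
    x0=int(np.clip(c[0]-70,0,420));y0=int(np.clip(c[1]-55,0,310))
    k=5 if n=="top" else 5
    o=cv2.convertScaleAbs(cv2.resize(im[y0:y0+110,x0:x0+140],None,fx=k,fy=k,interpolation=cv2.INTER_CUBIC),alpha=1.6)
    for zz,rr in((z,r),(z+h,r),(z+h+.024,.013),(.019,.038)):
        cv2.polylines(o,[np.int32((proj(n,np.array([x,y,zz])+rr*R)+.5-[x0,y0])*k)],True,(0,0,255) if rr!=.038 else (0,200,0),1)
    cv2.imwrite(f"pics/ov_{n}_{tag}.png",o)
E
python3 ov.py '(.6287,-.1877,.02,.046,.112)' a
```

```text
clock: 11.4
tcp_pos: [0.6287, -0.1874, 0.3157]
orientation: [0.0, 0.707, 0.707, -0.0]
wrist_force: [0.0, 0.9, -5.1]
finger_gap: 0.0241
t 11.4 tcp [ 0.6287 -0.1874  0.3157] toolx [ 0.  1. -0.] toolz [ 0.e+00 -1.e-04 -1.e+00] F [ 0.   0.9 -5.1] gap 0.0241 j [-0.41  0.51  0.12  1.18 -0.    1.16]
tool shift mm [-0.3 -0.   1.2]
```

View pics/ov_side_a.png

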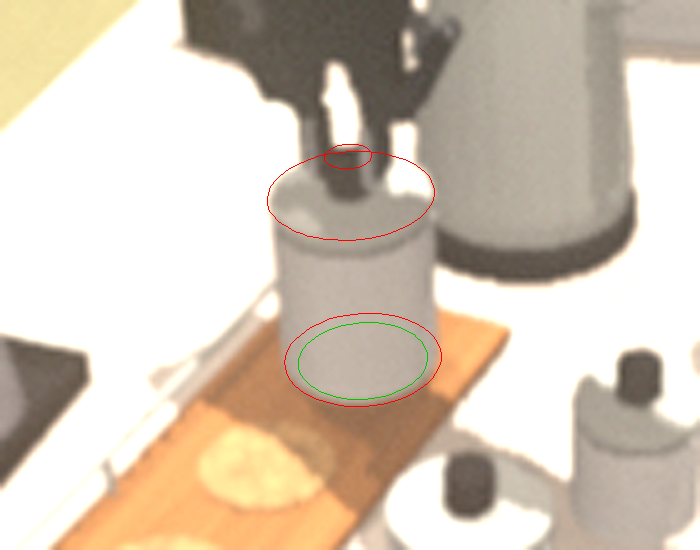

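View pics/ov_top_a.png

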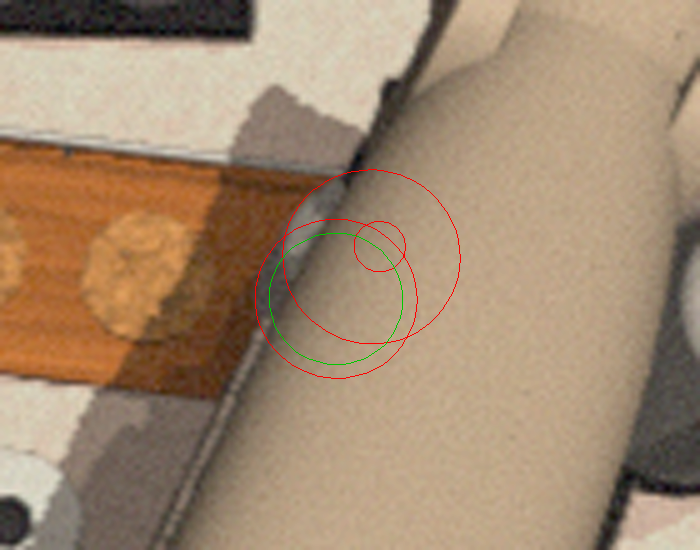

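```bash
python3 -m crank '[[0,0,0.5,0,0,0,0],[0,0,0.5,0,0,0,0],[0,0,0.5,0,0,0,0],[0,0,0,0,0,0,0],[0,0,0,0,0,0,0],[0,0,0,0,0,0,0],[0,0,0,0,0,0,0],[0,0,0,0,0,0,0]]'
python3 to.py '[.6287,-.1877,.3145]'
```

```text
clock: 12.5
tcp_pos: [0.6287, -0.1874, 0.3142]
orientation: [0.0, 0.707, 0.707, -0.0]
wrist_force: [-0.2, 0.0, -4.4]
finger_gap: 0.024
t 12.5 tcp [ 0.6287 -0.1874  0.3142] toolx [ 0.  1. -0.] toolz [ 0.e+00 -1.e-04 -1.e+00] F [-0.2  0.  -4.4] gap 0.024 j [-0.41  0.51  0.11  1.18 -0.    1.16]
tool shift mm [-0.3 -0.  -0.3]
```

```bash
python3 -m crank '[[0,0,0.5,0,0,0,0],[0,0,0.5,0,0,0,0],[0,0,0.3,0,0,0,0],[0,0,0,0,0,0,0],[0,0,0,0,0,0,0],[0,0,0,0,0,0,0],[0,0,0,0,0,0,0],[0,0,0,0,0,0,0]]'
python3 to.py '[.6287,-.1877,.3145]'
```

```text
clock: 13.5
tcp_pos: [0.6291, -0.1875, 0.3138]
orientation: [0.001, 0.707, 0.707, 0.0]
wrist_force: [0.2, 1.0, 5.5]
finger_gap: 0.0238
t 13.5 tcp [ 0.6291 -0.1875  0.3138] toolx [-0.     1.    -0.001] toolz [ 1.7e-03 -6.0e-04 -1.0e+00] F [0.2 1.  5.5] gap 0.0238 j [-0.41  0.51  0.11  1.18  0.    1.16]
tool shift mm [-0.2 -0.4 -0.7]
```

Contact at TCP z .314 (+19 mm over the grasp height, as expected). I release and rise.

```bash
python3 -m crank '[[0,0,-0.5,0,0,0,0],[0,0,0,0,0,0,0.35],[0,0,0,0,0,0,0.45],[0,0,0,0,0,0,0.6],[0,0,0,0,0,0,0.6],[0,0,-10,0,0,0,0.6],[0,0,-25,0,0,0,0.6],[0,0,-40,0,0,0,0.6]]'
python3 to.py '[.4884,-.0023,.36]'
```

```text
clock: 14.5
tcp_pos: [0.6284, -0.1873, 0.3884]
orientation: [-0.001, 0.707, 0.707, -0.001]
wrist_force: [-0.2, -0.3, 0.1]
finger_gap: 0.0513
t 14.5 tcp [ 0.6284 -0.1873  0.3884] toolx [0.    1.    0.001] toolz [-2.4e-03  9.0e-04 -1.0e+00] F [-0.2 -0.3  0.1] gap 0.0513 j [-0.41  0.48  0.26  1.35 -0.    1.16]
tool shift mm [ 184.9 -139.9   28.9]
```

```bash
python3 -m crank '[[12,-9,0,0,0,0,0.6],[28,-21,0,0,0,0,0.6],[35,-27,0,0,0,0,0.6],[37,-28,0,0,0,0,0.6],[36,-27,5,0,0,0,0.6],[25,-19,15,0,0,0,0.6],[12,-9,15,0,0,0,0.6],[0,0,0,0,0,0,0.6]]'
python3 - <<'E'
from h import *
for n,b in(("side",(130,60,370,280)),("top",(200,90,440,290))):
    im=read_camera(n);x0,y0,x1,y1=b
    cv2.imwrite(f"pics/{n}5.png",cv2.convertScaleAbs(cv2.resize(im[y0:y1,x0:x1],None,fx=2.7,fy=2.7,interpolation=cv2.INTER_CUBIC),alpha=1.5))
    cv2.imwrite(f"pics/raw_{n}5.png",im)
E
python3 to.py '[.4884,-.0023,.277]'
```

```text
clock: 15.5
tcp_pos: [0.4878, -0.0016, 0.3534]
orientation: [-0.0, 0.707, 0.708, -0.0]
wrist_force: [-0.2, 0.8, 0.1]
finger_gap: 0.0515
t 15.6 tcp [ 0.4893 -0.0027  0.3544] toolx [-0.     1.    -0.001] toolz [ 1.7e-03 -6.0e-04 -1.0e+00] F [ 1.1 -0.4 -0.2] gap 0.0509 j [-0.17  0.17 -0.27  1.13 -0.    1.4 ]
tool shift mm [ 0.4 -1.  77.4]
```

View pics/side5.png

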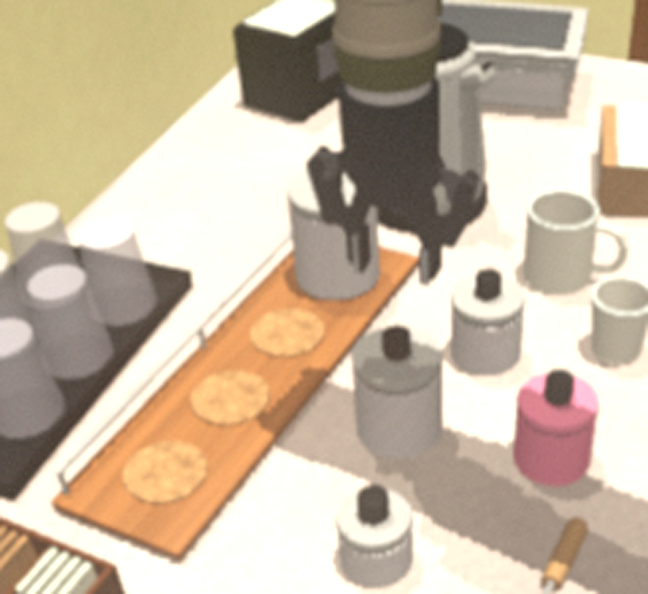

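View pics/top5.png

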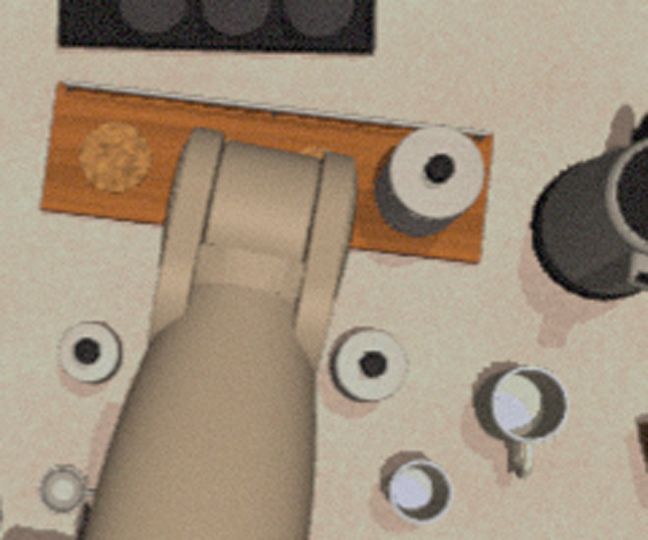

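Canister 4 stands on the kettle-end pad (knob at crop (440,168), upright). I'll measure its offset from the top view.

```bash
cat > mk.py <<'E'
from h import *
def meas(im,x,y,ztop): # top view, known height -> x,y
    g=knob("top",np.array([x,y,ztop]))[0]
    c,a=blob(im.max(2)<75,g)
    f=lambda p:knob("top",np.array([p[0],p[1],ztop]))[0]-c
    return least_squares(f,[x,y]).x,a
E
python3 - <<'E'
from mk import *
im=cv2.imread("pics/raw_top5.png")
for n,x,y,z in(("4",.6287,-.1877,.155),("1",.451,.1519,.082),("2",.4435,-.133,.100)):
    print(n,meas(im,x,y,z))
E
python3 -m crank '[[0,-1,10,0,0,0,0.6],[0,0,20,0,0,0,0.6],[0,0,20,0,0,0,0.6],[0,0,15,0,0,0,0.6],[0,0,9,0,0,0,0.6],[0,0,4,0,0,0,0.6],[0,0,0,0,0,0,0.6],[0,0,0,0,0,0,0.6]]'
python3 to.py '[.4884,-.0023,.277]'
```

```text
4 (array([ 0.62839638, -0.18692063]), np.int32(96))
1 (array([0.44962628, 0.15125291]), np.int32(77))
2 (array([ 0.44304329, -0.13342546]), np.int32(80))
clock: 16.6
tcp_pos: [0.488, -0.0025, 0.2759]
orientation: [0.0, 0.707, 0.707, 0.0]
wrist_force: [-0.2, 0.2, -1.3]
finger_gap: 0.0514
t 16.6 tcp [ 0.488  -0.0025  0.2759] toolx [ 0.  1. -0.] toolz [ 1.e-03 -3.e-04 -1.e+00] F [-0.2  0.2 -1.3] gap 0.0514 j [-0.17  0.23 -0.4   0.94 -0.    1.4 ]
tool shift mm [ 0.2  0.4 -1.1]
```

Canister 4 sits within 1 mm of the pad centre. Now I grip and lift canister 3.

```bash
python3 -m crank '[[0,0,0,0,0,0,0.4],[0,0,0,0,0,0,0],[0,0,0,0,0,0,0],[0,0,0,0,0,0,0],[0,0,0,0,0,0,0],[0,0,0,0,0,0,0],[0,0,0,0,0,0,0],[0,0,0,0,0,0,0]]'
python3 to.py '[.6395,-.080,.345]'
python3 -m crank '[[0,0,-4,0,0,0,0],[0,0,-10,0,0,0,0],[0,0,-16,0,0,0,0],[0,0,-18,0,0,0,0],[0,0,-14,0,0,0,0],[0,0,-8,0,0,0,0],[0,0,0,0,0,0,0],[0,0,0,0,0,0,0]]'
python3 to.py '[.6395,-.080,.345]'
```

```text
clock: 17.6
tcp_pos: [0.4882, -0.0025, 0.2759]
orientation: [0.001, 0.707, 0.707, 0.0]
wrist_force: [2.3, -0.2, 5.7]
finger_gap: 0.024
t 17.6 tcp [ 0.4882 -0.0025  0.2759] toolx [ 0.  1. -0.] toolz [ 1.5e-03 -2.0e-04 -1.0e+00] F [ 2.3 -0.2  5.7] gap 0.024 j [-0.17  0.23 -0.4   0.94  0.    1.4 ]
tool shift mm [-77.5 151.4 -68.8]
clock: 18.6
tcp_pos: [0.4875, -0.0024, 0.3448]
orientation: [-0.0, 0.707, 0.707, -0.0]
wrist_force: [0.3, 0.0, -2.9]
finger_gap: 0.0239
t 18.6 tcp [ 0.4875 -0.0024  0.3448] toolx [0. 1. 0.] toolz [-1.1e-03  1.0e-04 -1.0e+00] F [ 0.3  0.  -2.9] gap 0.0239 j [-0.17  0.17 -0.29  1.11 -0.    1.4 ]
tool shift mm [-77.6 152.   -0.4]
```

```bash
python3 -m crank '[[-5,10,0,0,0,0,0],[-12,23,0,0,0,0,0],[-15,29,0,0,0,0,0],[-15,30,0,0,0,0,0],[-15,30,0,0,0,0,0],[-11,21,0,0,0,0,0],[-5,9,0,0,0,0,0],[0,0,0,0,0,0,0]]'
python3 -m crank '[[0,0,8,0,0,0,0],[0,0,12,0,0,0,0],[0,0,10,0,0,0,0],[0,0,6,0,0,0,0],[0,0,3,0,0,0,0],[0,0,2,0,0,0,0],[0,0,0,0,0,0,0],[0,0,0,0,0,0,0]]'
python3 to.py '[.6395,-.080,.295]'
```

```text
clock: 19.6
tcp_pos: [0.64, -0.0808, 0.3445]
orientation: [-0.001, 0.707, 0.707, -0.0]
wrist_force: [-0.4, 1.0, -2.2]
finger_gap: 0.024
clock: 20.6
tcp_pos: [0.6399, -0.0805, 0.3047]
orientation: [0.0, 0.707, 0.707, 0.0]
wrist_force: [0.0, 0.2, -3.6]
finger_gap: 0.0245
t 20.6 tcp [ 0.6399 -0.0805  0.3047] toolx [ 0.  1. -0.] toolz [ 6.e-04 -2.e-04 -1.e+00] F [ 0.   0.2 -3.6] gap 0.0245 j [-0.25  0.49  0.06  1.14 -0.    1.32]
tool shift mm [ 0.5 -0.4  9.7]
```

```bash
python3 -m crank '[[0.5,-0.5,2,0,0,0,0],[0,0,2,0,0,0,0],[0,0,2,0,0,0,0],[0,0,1.5,0,0,0,0],[0,0,1,0,0,0,0],[0,0,0.7,0,0,0,0],[0,0,0,0,0,0,0],[0,0,0,0,0,0,0]]'
python3 to.py '[.6395,-.080,.295]'
```

```text
clock: 21.6
tcp_pos: [0.6393, -0.08, 0.2952]
orientation: [0.0, 0.707, 0.707, -0.0]
wrist_force: [0.3, -0.5, -2.8]
finger_gap: 0.0242
t 21.6 tcp [ 0.6393 -0.08    0.2952] toolx [ 0.  1. -0.] toolz [ 1.e-04 -1.e-04 -1.e+00] F [ 0.3 -0.5 -2.8] gap 0.0242 j [-0.25  0.49  0.05  1.12 -0.    1.32]
tool shift mm [-0.   0.2  0.2]
```

```bash
python3 -m crank '[[0,0,0.4,0,0,0,0],[0,0,0.4,0,0,0,0],[0,0,0.3,0,0,0,0],[0,0,0,0,0,0,0],[0,0,0,0,0,0,0],[0,0,0,0,0,0,0],[0,0,0,0,0,0,0],[0,0,0,0,0,0,0]]'
python3 to.py '[.6395,-.080,.295]'
```

```text
clock: 22.6
tcp_pos: [0.6395, -0.08, 0.2948]
orientation: [0.001, 0.707, 0.707, 0.0]
wrist_force: [0.4, 0.5, 3.9]
finger_gap: 0.024
t 22.6 tcp [ 0.6395 -0.08    0.2948] toolx [ 0.  1. -0.] toolz [ 1.5e-03 -4.0e-04 -1.0e+00] F [0.4 0.5 3.9] gap 0.024 j [-0.25  0.49  0.05  1.12  0.    1.32]
tool shift mm [-0.  -0.  -0.2]
```

Contact (+3.9 N, was −2.8). I release, rise, and go over canister 2.

```bash
python3 -m crank '[[0,0,-0.3,0,0,0,0],[0,0,0,0,0,0,0.35],[0,0,0,0,0,0,0.45],[0,0,0,0,0,0,0.6],[0,0,0,0,0,0,0.6],[0,0,-10,0,0,0,0.6],[0,0,-25,0,0,0,0.6],[0,0,-35,0,0,0,0.6]]'
python3 to.py '[.4432,-.1332,.33]'
```

```text
clock: 23.6
tcp_pos: [0.639, -0.0799, 0.3648]
orientation: [-0.001, 0.707, 0.707, -0.0]
wrist_force: [0.5, 0.1, -0.2]
finger_gap: 0.0514
t 23.6 tcp [ 0.639  -0.0799  0.3648] toolx [0. 1. 0.] toolz [-1.6e-03  3.0e-04 -1.0e+00] F [ 0.5  0.1 -0.2] gap 0.0514 j [-0.25  0.46  0.17  1.28 -0.    1.32]
tool shift mm [ -53.4 -195.7   35.1]
```

```bash
python3 -m crank '[[-4,-14,0,0,0,0,0.6],[-9,-32,0,0,0,0,0.6],[-11,-39,0,0,0,0,0.6],[-11,-39,0,0,0,0,0.6],[-10,-37,8,0,0,0,0.6],[-6,-24,14,0,0,0,0.6],[-2,-11,14,0,0,0,0.6],[0,0,0,0,0,0,0.6]]'
python3 - <<'E'
from mk import *
for n,b in(("side",(130,60,370,280)),("top",(200,90,440,290))):
    im=read_camera(n);x0,y0,x1,y1=b
    cv2.imwrite(f"pics/{n}6.png",cv2.convertScaleAbs(cv2.resize(im[y0:y1,x0:x1],None,fx=2.7,fy=2.7,interpolation=cv2.INTER_CUBIC),alpha=1.5))
print(meas(im,.6395,-.080,.137),meas(im,.6287,-.1877,.155))
E
python3 to.py '[.4432,-.1332,.259]'
```

```text
clock: 24.6
tcp_pos: [0.4423, -0.1329, 0.3285]
orientation: [-0.0, 0.707, 0.707, -0.0]
wrist_force: [-0.0, -0.4, 1.1]
finger_gap: 0.0513
(array([ 0.6384902 , -0.08014898]), np.int32(84)) (array([ 0.62812242, -0.18708555]), np.int32(93))
t 24.7 tcp [ 0.4438 -0.1331  0.3293] toolx [ 0.     1.    -0.001] toolz [ 1.5e-03 -6.0e-04 -1.0e+00] F [-0.7 -0.6  0.1] gap 0.0512 j [-0.46  0.14 -0.37  1.06  0.    1.11]
tool shift mm [-0.1 -0.7 70.3]
```

View pics/side6.png

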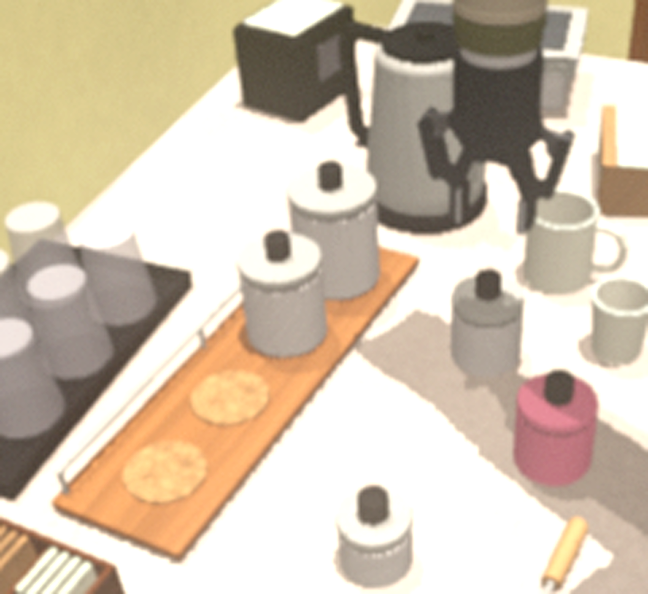

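Canisters 4 and 3 stand upright within about 1 mm of centre. Gripper is above canister 2 (knob at crop (488,285)); the mug at (562,240) is clear.

```bash
python3 -m crank '[[0,-0.5,10,0,0,0,0.6],[0,0,18,0,0,0,0.6],[0,0,18,0,0,0,0.6],[0,0,13,0,0,0,0.6],[0,0,8,0,0,0,0.6],[0,0,4,0,0,0,0.6],[0,0,0,0,0,0,0.6],[0,0,0,0,0,0,0.6]]'
python3 to.py '[.4432,-.1332,.259]'
python3 -m crank '[[0,0,0,0,0,0,0.4],[0,0,0,0,0,0,0],[0,0,0,0,0,0,0],[0,0,0,0,0,0,0],[0,0,0,0,0,0,0],[0,0,0,0,0,0,0],[0,0,0,0,0,0,0],[0,0,0,0,0,0,0]]'
python3 to.py '[.4432,-.1332,.339]'
```

```text
clock: 25.7
tcp_pos: [0.443, -0.133, 0.2579]
orientation: [0.0, 0.707, 0.707, 0.0]
wrist_force: [0.9, -0.7, -0.2]
finger_gap: 0.0515
t 25.7 tcp [ 0.443  -0.133   0.2579] toolx [ 0.     1.    -0.001] toolz [ 8.e-04 -5.e-04 -1.e+00] F [ 0.9 -0.7 -0.2] gap 0.0515 j [-0.47  0.2  -0.49  0.88 -0.    1.11]
tool shift mm [-0.2  0.2 -1.1]
clock: 26.7
tcp_pos: [0.4431, -0.1331, 0.2579]
orientation: [0.001, 0.707, 0.707, 0.0]
wrist_force: [1.5, 0.1, 6.2]
finger_gap: 0.0241
t 26.7 tcp [ 0.4431 -0.1331  0.2579] toolx [ 0.     1.    -0.001] toolz [ 1.3e-03 -6.0e-04 -1.0e+00] F [1.5 0.1 6.2] gap 0.0241 j [-0.47  0.2  -0.49  0.88  0.    1.11]
tool shift mm [ -0.2   0.2 -81.1]
```

```bash
python3 -m crank '[[0,0,-4,0,0,0,0],[0,0,-10,0,0,0,0],[0,0,-18,0,0,0,0],[0,0,-20,0,0,0,0],[0,0,-16,0,0,0,0],[0,0,-10,0,0,0,0],[0,0,-2,0,0,0,0],[0,0,0,0,0,0,0]]'
python3 -m crank '[[9,5,0,0,0,0,0],[20,11,0,0,0,0,0],[28,15,0,0,0,0,0],[30,16,0,0,0,0,0],[30,18,0,0,0,0,0],[25,20,0,0,0,0,0],[13,22,0,0,0,0,0],[5,24,0,0,0,0,0]]'
python3 to.py '[.650,.027,.339]'
```

```text
clock: 27.7
tcp_pos: [0.4425, -0.1328, 0.337]
orientation: [-0.0, 0.707, 0.707, -0.0]
wrist_force: [0.3, -0.0, -2.7]
finger_gap: 0.0236
clock: 28.7
tcp_pos: [0.5742, 0.0289, 0.3366]
orientation: [-0.001, 0.706, 0.708, -0.0]
wrist_force: [0.9, 0.3, -2.7]
finger_gap: 0.0237
t 28.7 tcp [0.5742 0.0289 0.3366] toolx [-0.002  1.     0.   ] toolz [-1.4e-03  4.0e-04 -1.0e+00] F [ 0.9  0.3 -2.7] gap 0.0237 j [-0.09  0.34 -0.08  1.15  0.    1.48]
tool shift mm [-2.1 75.8 -2.5]
```

```bash
python3 -m crank '[[-2,24,0,0,0,0,0],[0,22,0,0,0,0,0],[0,16,0,0,0,0,0],[0,10,0,0,0,0,0],[0,2,8,0,0,0,0],[0,0,12,0,0,0,0],[0,0,12,0,0,0,0],[0,0,0,0,0,0,0]]'
python3 to.py '[.650,.027,.286]'
```

```text
clock: 29.7
tcp_pos: [0.6467, 0.0251, 0.3035]
orientation: [-0.001, 0.707, 0.707, -0.001]
wrist_force: [-0.5, -0.8, -2.0]
finger_gap: 0.0241
t 29.7 tcp [0.6467 0.0251 0.3035] toolx [0. 1. 0.] toolz [-3.5e-03  2.0e-04 -1.0e+00] F [-0.5 -0.8 -2. ] gap 0.0241 j [-0.09  0.5   0.07  1.15 -0.    1.49]
tool shift mm [ 1.9  3.3 17.5]
```

```bash
python3 -m crank '[[1,2,5,0,0,0,0],[0.8,0.5,5,0,0,0,0],[0,0,4,0,0,0,0],[0,0,2,0,0,0,0],[0,0,1,0,0,0,0],[0,0,0,0,0,0,0],[0,0,0,0,0,0,0],[0,0,0,0,0,0,0]]'
python3 to.py '[.650,.027,.277]'
```

```text
clock: 30.7
tcp_pos: [0.6503, 0.0268, 0.2885]
orientation: [0.0, 0.707, 0.707, 0.0]
wrist_force: [-0.3, -0.4, -1.8]
finger_gap: 0.024
t 30.7 tcp [0.6503 0.0268 0.2885] toolx [ 0.  1. -0.] toolz [ 3.e-04 -1.e-04 -1.e+00] F [-0.3 -0.4 -1.8] gap 0.024 j [-0.08  0.51  0.06  1.12 -0.    1.49]
tool shift mm [ 0.2 -0.3 11.5]
```

```bash
python3 -m crank '[[0.2,-0.3,3,0,0,0,0],[0,0,2.5,0,0,0,0],[0,0,2,0,0,0,0],[0,0,1.5,0,0,0,0],[0,0,1,0,0,0,0],[0,0,1,0,0,0,0],[0,0,0,0,0,0,0],[0,0,0,0,0,0,0]]'
python3 -m crank '[[0,0,0.4,0,0,0,0],[0,0,0.4,0,0,0,0],[0,0,0.3,0,0,0,0],[0,0,0,0,0,0,0],[0,0,0,0,0,0,0],[0,0,0,0,0,0,0],[0,0,0,0,0,0,0],[0,0,0,0,0,0,0]]'
python3 to.py '[.650,.027,.277]'
```

```text
clock: 31.7
tcp_pos: [0.65, 0.0271, 0.2775]
orientation: [0.0, 0.707, 0.707, 0.0]
wrist_force: [-0.9, -0.9, -3.8]
finger_gap: 0.0239
clock: 32.7
tcp_pos: [0.6503, 0.0271, 0.2768]
orientation: [0.001, 0.707, 0.707, 0.0]
wrist_force: [1.1, 0.6, 5.8]
finger_gap: 0.024
t 32.7 tcp [0.6503 0.0271 0.2768] toolx [ 0.  1. -0.] toolz [ 1.3e-03 -2.0e-04 -1.0e+00] F [1.1 0.6 5.8] gap 0.024 j [-0.08  0.52  0.04  1.09 -0.    1.49]
tool shift mm [-0.1 -0.3 -0.2]
```

```bash
python3 -m crank '[[0,0,-0.3,0,0,0,0],[0,0,0,0,0,0,0.35],[0,0,0,0,0,0,0.45],[0,0,0,0,0,0,0.6],[0,0,0,0,0,0,0.6],[0,0,-10,0,0,0,0.6],[0,0,-25,0,0,0,0.6],[0,0,-20,0,0,0,0.6]]'
python3 to.py '[.4504,.1516,.31]'
```

```text
clock: 33.7
tcp_pos: [0.6501, 0.0271, 0.3332]
orientation: [0.0, 0.707, 0.707, 0.0]
wrist_force: [-0.2, 0.1, 0.8]
finger_gap: 0.0511
t 33.7 tcp [0.6501 0.0271 0.3332] toolx [ 0.  1. -0.] toolz [ 1.2e-03 -2.0e-04 -1.0e+00] F [-0.2  0.1  0.8] gap 0.0511 j [-0.08  0.49  0.13  1.21 -0.    1.49]
tool shift mm [ 124.5 -199.7   23. ]
```

```bash
python3 -m crank '[[9,-14,0,0,0,0,0.6],[20,-32,0,0,0,0,0.6],[25,-40,0,0,0,0,0.6],[25,-40,0,0,0,0,0.6],[23,-38,5,0,0,0,0.6],[16,-25,9,0,0,0,0.6],[7,-11,9,0,0,0,0.6],[0,0,0,0,0,0,0.6]]'
python3 - <<'E'
from mk import *
for n,b in(("side",(130,60,370,280)),("top",(200,90,440,290))):
    im=read_camera(n);x0,y0,x1,y1=b
    cv2.imwrite(f"pics/{n}7.png",cv2.convertScaleAbs(cv2.resize(im[y0:y1,x0:x1],None,fx=2.7,fy=2.7,interpolation=cv2.INTER_CUBIC),alpha=1.5))
print(meas(im,.65,.027,.119),meas(im,.6395,-.080,.137))
E
python3 to.py '[.4504,.1516,.241]'
```

```text
clock: 34.7
tcp_pos: [0.4497, 0.1523, 0.3085]
orientation: [0.0, 0.707, 0.707, -0.0]
wrist_force: [-0.3, -1.1, -0.4]
finger_gap: 0.0514
(array([0.64933995, 0.02613804]), np.int32(79)) (array([ 0.6384902 , -0.08014898]), np.int32(84))
t 34.8 tcp [0.4511 0.1518 0.309 ] toolx [ 0.  1. -0.] toolz [ 1.4e-03 -2.0e-04 -1.0e+00] F [ 0.  -0.1 -0.2] gap 0.0511 j [ 0.16  0.18 -0.38  1.02 -0.    1.73]
tool shift mm [-0.2 -0.8 68. ]
```

View pics/side7.png

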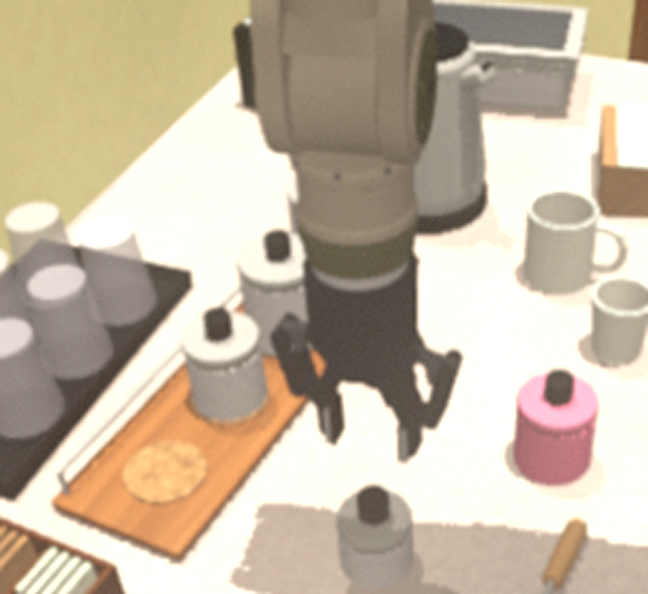

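Canister 2 is placed well. Descend on canister 1 (knob at crop (373,503)).

```bash
python3 -m crank '[[0,-0.5,10,0,0,0,0.6],[0,0,18,0,0,0,0.6],[0,0,18,0,0,0,0.6],[0,0,12,0,0,0,0.6],[0,0,7,0,0,0,0.6],[0,0,3,0,0,0,0.6],[0,0,0,0,0,0,0.6],[0,0,0,0,0,0,0.6]]'
python3 to.py '[.4504,.1516,.241]'
python3 -m crank '[[0,0,0,0,0,0,0.4],[0,0,0,0,0,0,0],[0,0,0,0,0,0,0],[0,0,0,0,0,0,0],[0,0,0,0,0,0,0],[0,0,0,0,0,0,0],[0,0,0,0,0,0,0],[0,0,0,0,0,0,0]]'
python3 to.py '[.6606,.1347,.305]'
```

```text
clock: 35.8
tcp_pos: [0.4497, 0.1521, 0.2411]
orientation: [0.0, 0.707, 0.707, 0.0]
wrist_force: [-0.1, 0.2, -0.2]
finger_gap: 0.0512
t 35.8 tcp [0.4497 0.1521 0.2411] toolx [0. 1. 0.] toolz [ 1.e-03  1.e-04 -1.e+00] F [-0.1  0.2 -0.2] gap 0.0512 j [ 0.16  0.24 -0.48  0.85 -0.    1.73]
tool shift mm [-0.5  0.7  0.1]
clock: 36.8
tcp_pos: [0.4499, 0.1521, 0.241]
orientation: [0.0, 0.707, 0.707, 0.0]
wrist_force: [-0.1, 0.8, 4.9]
finger_gap: 0.0241
t 36.8 tcp [0.4499 0.1521 0.241 ] toolx [0. 1. 0.] toolz [ 1.3e-03  1.0e-04 -1.0e+00] F [-0.1  0.8  4.9] gap 0.0241 j [ 0.16  0.24 -0.48  0.85 -0.    1.73]
tool shift mm [-17.4 210.8 -63.7]
```

```bash
python3 -m crank '[[0,0,-4,0,0,0,0],[0,0,-9,0,0,0,0],[0,0,-15,0,0,0,0],[0,0,-16,0,0,0,0],[0,0,-12,0,0,0,0],[0,0,-8,0,0,0,0],[0,5,0,0,0,0,0],[-1,13,0,0,0,0,0]]'
python3 -m crank '[[-2,27,0,0,0,0,0],[-3,33,0,0,0,0,0],[-3,35,0,0,0,0,0],[-3,35,0,0,0,0,0],[-3,31,0,0,0,0,0],[-2,20,0,0,0,0,0],[-1,11,0,0,0,0,0],[0,0,0,0,0,0,0]]'
python3 to.py '[.6606,.1347,.270]'
```

```text
clock: 37.8
tcp_pos: [0.4676, 0.1511, 0.3042]
orientation: [-0.0, 0.707, 0.707, -0.0]
wrist_force: [0.2, 0.1, -2.8]
finger_gap: 0.0237
clock: 38.8
tcp_pos: [0.66, 0.1338, 0.3034]
orientation: [-0.0, 0.707, 0.707, -0.001]
wrist_force: [0.6, 0.6, -1.5]
finger_gap: 0.0238
t 38.8 tcp [0.66   0.1338 0.3034] toolx [ 0.001  1.    -0.   ] toolz [-1.2e-03 -2.0e-04 -1.0e+00] F [ 0.6  0.6 -1.5] gap 0.0238 j [ 0.08  0.55  0.15  1.18 -0.    1.65]
tool shift mm [ 0.9  0.6 33.4]
```

Release height will be .260.

```bash
python3 -m crank '[[0.5,0.3,7,0,0,0,0],[0,0,11,0,0,0,0],[0,0,9,0,0,0,0],[0,0,5,0,0,0,0],[0,0,2,0,0,0,0],[0,0,0,0,0,0,0],[0,0,0,0,0,0,0],[0,0,0,0,0,0,0]]'
python3 to.py '[.6606,.1347,.260]'
```

```text
clock: 39.8
tcp_pos: [0.6599, 0.1346, 0.2709]
orientation: [0.0, 0.707, 0.707, 0.0]
wrist_force: [0.0, 0.5, -1.1]
finger_gap: 0.0241
t 39.8 tcp [0.6599 0.1346 0.2709] toolx [ 0.  1. -0.] toolz [ 6.e-04 -1.e-04 -1.e+00] F [ 0.   0.5 -1.1] gap 0.0241 j [ 0.08  0.56  0.1   1.11 -0.    1.65]
tool shift mm [ 0.1  0.7 10.9]
```

```bash
python3 -m crank '[[0,0.6,3,0,0,0,0],[0,0,2.5,0,0,0,0],[0,0,2,0,0,0,0],[0,0,1.5,0,0,0,0],[0,0,1,0,0,0,0],[0,0,0.4,0,0,0,0],[0,0,0,0,0,0,0],[0,0,0,0,0,0,0]]'
python3 -m crank '[[0,0,0.4,0,0,0,0],[0,0,0.4,0,0,0,0],[0,0,0.3,0,0,0,0],[0,0,0,0,0,0,0],[0,0,0,0,0,0,0],[0,0,0,0,0,0,0],[0,0,0,0,0,0,0],[0,0,0,0,0,0,0]]'
python3 to.py '[.6606,.1347,.260]'
```

```text
clock: 40.8
tcp_pos: [0.6604, 0.1346, 0.2602]
orientation: [0.0, 0.707, 0.707, -0.0]
wrist_force: [-0.6, 0.6, -2.1]
finger_gap: 0.0238
clock: 41.8
tcp_pos: [0.6606, 0.1346, 0.26]
orientation: [0.0, 0.707, 0.707, 0.0]
wrist_force: [-1.3, -0.2, 5.0]
finger_gap: 0.0242
t 41.8 tcp [0.6606 0.1346 0.26  ] toolx [0. 1. 0.] toolz [ 0.0014  0.     -1.    ] F [-1.3 -0.2  5. ] gap 0.0242 j [ 0.08  0.57  0.09  1.08 -0.    1.65]
tool shift mm [ 0.1  0.  -0. ]
```

Contact. I release, rise, and back off towards the robot so I can look.

```bash
python3 -m crank '[[0,0,-0.3,0,0,0,0],[0,0,0,0,0,0,0.35],[0,0,0,0,0,0,0.45],[0,0,0,0,0,0,0.6],[0,0,0,0,0,0,0.6],[0,0,-10,0,0,0,0.6],[0,0,-25,0,0,0,0.6],[0,0,-40,0,0,0,0.6]]'
python3 -m crank '[[0,-5,-40,0,0,0,0.6],[10,-25,-20,0,0,0,0.6],[25,-40,0,0,0,0,0.6],[30,-40,0,0,0,0,0.6],[30,-40,0,0,0,0,0.6],[30,-30,0,0,0,0,0.6],[20,-20,0,0,0,0,0.6],[0,0,0,0,0,0,0.6]]'
python3 - <<'E'
from mk import *
I={n:read_camera(n) for n in("side","top")}
for n,b in(("side",(130,60,370,280)),("top",(200,90,440,290))):
    x0,y0,x1,y1=b
    cv2.imwrite(f"pics/{n}8.png",cv2.convertScaleAbs(cv2.resize(I[n][y0:y1,x0:x1],None,fx=2.7,fy=2.7,interpolation=cv2.INTER_CUBIC),alpha=1.5))
for p,z in(((.6606,.1347),.101),((.65,.027),.119),((.6395,-.08),.137),((.6287,-.1877),.155)):
    c=blob(I["side"].max(2)<80,knob("side",np.array([*p,z]))[0])[0]
    print(p,meas(I["top"],*p,z)[0].round(4), "side resid",(c-knob("side",np.array([*p,z]))[0]).round(1))
E
python3 to.py '[.66,.13,.26]'
```

```text
clock: 42.8
tcp_pos: [0.6599, 0.1345, 0.3343]
orientation: [-0.001, 0.707, 0.707, -0.001]
wrist_force: [0.8, 0.2, 0.7]
finger_gap: 0.0511
clock: 43.8
tcp_pos: [0.459, 0.2807, 0.3955]
orientation: [0.0, 0.706, 0.708, 0.001]
wrist_force: [0.1, -0.4, -0.1]
finger_gap: 0.0512
(0.6606, 0.1347) [0.6602 0.1343] side resid [  4.9 -16.2]
(0.65, 0.027) [0.6493 0.0261] side resid [-19.8  16.9]
(0.6395, -0.08) [ 0.6385 -0.0801] side resid [-41.8  46.1]
(0.6287, -0.1877) [ 0.628  -0.1871] side resid [-0.5 -0.1]
t 43.9 tcp [0.4606 0.2796 0.3951] toolx [-0.001  1.     0.   ] toolz [ 1.5e-03  1.0e-04 -1.0e+00] F [-0.5  1.1  0.8] gap 0.0511 j [ 0.4   0.25 -0.07  1.25 -0.    1.97]
tool shift mm [-149.8  199.2  135.4]
```

View pics/side8.png

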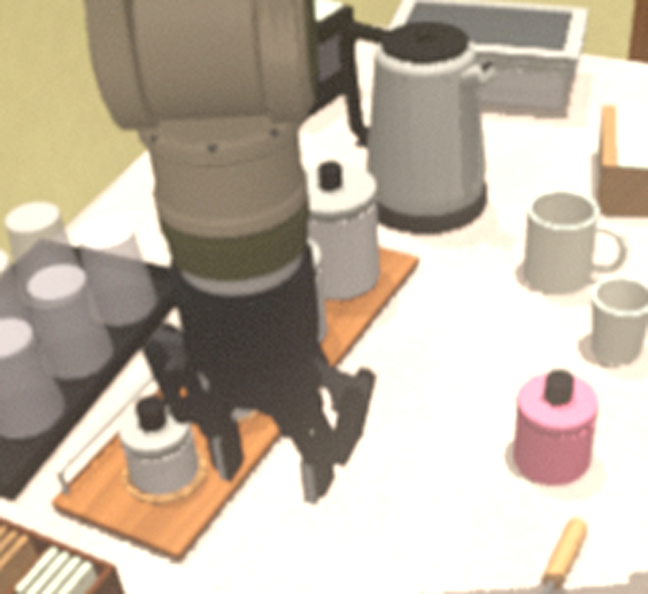

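View pics/top8.png

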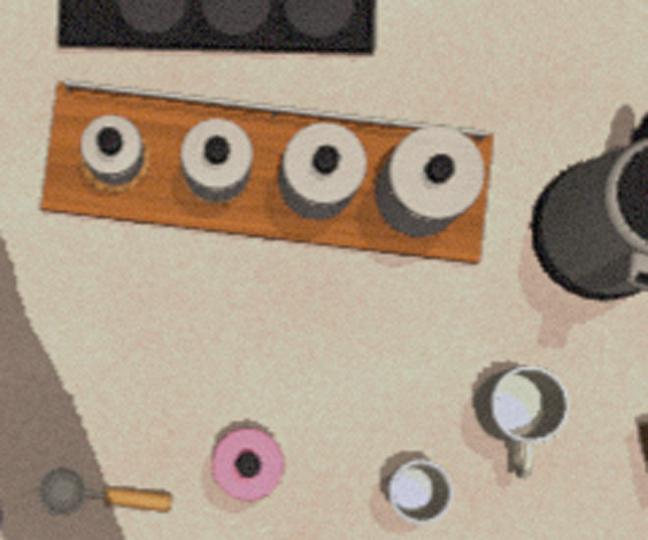

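All four are in order with knobs at crop (110,142), (217,149), (326,158), (440,168), and the mug (525,405) is unmoved. The arm blocks the side view, so I'll move it aside for a clean check.

```bash
python3 -m crank '[[-20,0,0,0,0,0,0.6],[-45,0,0,0,0,0,0.6],[-50,0,0,0,0,0,0.6],[-55,0,0,0,0,0,0.6],[-55,0,0,0,0,0,0.6],[-50,0,0,0,0,0,0.6],[-45,0,0,0,0,0,0.6],[-30,0,0,0,0,0,0.6]]'
python3 -m crank '[[-25,0,0,0,0,0,0.6],[-20,0,0,0,0,0,0.6],[-10,0,0,0,0,0,0.6],[0,0,0,0,0,0,0.6],[0,0,0,0,0,0,0.6],[0,0,0,0,0,0,0.6],[0,0,0,0,0,0,0.6],[0,0,0,0,0,0,0.6]]'
python3 - <<'E'
from mk import *
I={n:read_camera(n) for n in("side",)}
for n,b in(("side",(130,60,370,280)),):
    x0,y0,x1,y1=b
    cv2.imwrite(f"pics/{n}9.png",cv2.convertScaleAbs(cv2.resize(I[n][y0:y1,x0:x1],None,fx=2.7,fy=2.7,interpolation=cv2.INTER_CUBIC),alpha=1.5))
for p,z in(((.6606,.1347),.101),((.65,.027),.119),((.6395,-.08),.137),((.6287,-.1877),.155)):
    c=blob(I["side"].max(2)<80,knob("side",np.array([*p,z]))[0])[0]
    print(p,"side resid",(c-knob("side",np.array([*p,z]))[0]).round(1))
E
```

```text
clock: 44.9
tcp_pos: [0.4597, -0.0741, 0.3944]
orientation: [0.0, 0.709, 0.706, -0.0]
wrist_force: [0.5, 0.4, 0.4]
finger_gap: 0.0509
clock: 45.9
tcp_pos: [0.4604, -0.125, 0.3944]
orientation: [0.0, 0.707, 0.707, -0.0]
wrist_force: [-0.5, -0.2, -0.3]
finger_gap: 0.0513
(0.6606, 0.1347) side resid [-0.2 -0.5]
(0.65, 0.027) side resid [-0.3 -0.3]
(0.6395, -0.08) side resid [-0.  -0.2]
(0.6287, -0.1877) side resid [-0.5  0.1]
```

View pics/side9.png

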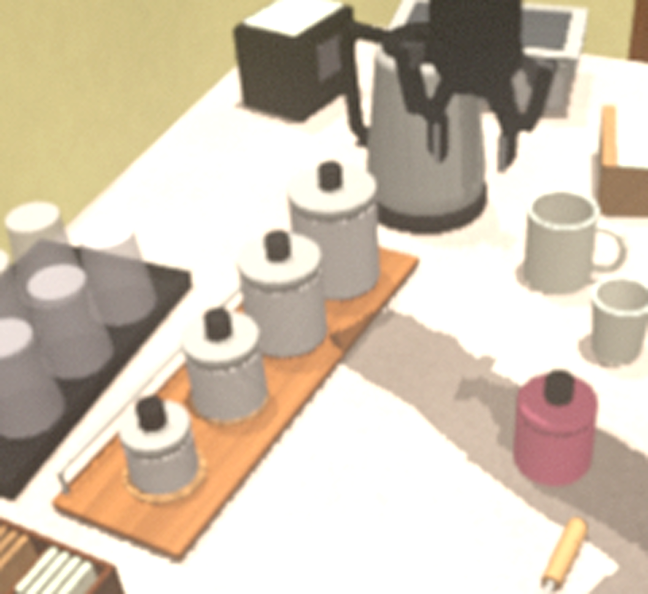

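All four stand upright and centred, with knobs at crop (150,413), (217,324), (277,246), (330,176). The mug at (562,240) is unmoved and the arm is clear. Handing in.

```bash
python3 -c "
from workcell import *
print(hand_in())"
```

```text
the job is handed in; nothing more can be done
None
```

I stood all four steel canisters on the cork pads in size order, with the largest (canister_4) next to the kettle, then 3, 2 and 1. I handed the job in at about 46 s.

- **Placing:** each canister was lifted by its knob and lowered until the wrist force showed light contact (4–6 N), then released.
- **Position:** after release, the top view put every knob within about 1.2 mm of its pad centre. With the arm moved aside, the side view agreed to within about 0.5 px, and all four looked upright. The pad centres rest on calibration good to about 2 mm; fitting them from each camera alone gave results about 1–2 mm apart.
- **Left alone:** the mug and the pink canister looked unmoved in the last side picture. I never went to the blue and yellow ones, but I took no close look at them at the end.
- **Disagreeing check:** an earlier side-view check gave large errors for three knobs because the arm was hiding or confusing them. I repeated it with the arm out of the way and all four came out fine.

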